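Open a gear case: lid off, flap up to the pointer and held

TASK

Open up the gear case for a look inside: lift the loose red dust lid off its neck by the knob and set it down gently, knob up, on the round blue mat, let go of it, and only then take the green inspection flap by its yellow bar and swing it up until it lines up with the orange angle pointer. The flap falls shut by itself, so finish while still holding it there by the bar, steady; leave the pointer as it is set and everything else on the bench undisturbed.

Things in the scene. Friction and masses are not known exactly. Their poses are not given: they have to be found in the camera images.
- case: Dark grey gear case, fixed, 300 x 160 mm, 100 mm high, finned barrel on its left (+y). Origin: middle of underside; x along its length (away from the robot at yaw 0), z up. Round neck on top at x = -85 mm, y = 0: outer radius 34, bore 30, rim at z = 112 mm. The green flap covers the rest. A dark quarter-circle scale of radius 120 mm about the hinge line stands at x = 134 mm, up to z = 224 mm.
- lid: Loose red dust lid on the neck, about 160 g: flange radius 48 mm, 8 to 14 mm above the origin; below it a spigot of radius 26 mm, 8 mm deep, sits loosely in the neck. Black round knob of radius 15 mm in the middle, straight side 24 to 50 mm above the origin. Origin: centre of the spigot's underside, on which it stands when set down. The flange overlaps the flap's edge, so the lid comes off first.
- mat: Round blue mat, fixed, radius 85 mm, 4 mm thick. Origin: middle of its underside on the bench.
- bar (a point): Round yellow bar of the flap's D-handle, 12 mm thick, 90 mm long; it can turn between the fingers. Origin: its middle; x along the bar, y along the flap to the hinge line, 195 mm away. Flap shut: bar level at z = 104 mm, 39 mm clear of the case's right (-y) wall, air below. The gap from bar to flap edge is 49 mm, 80 mm wide: pinch it across from above, fingers opened part way.
- flap (a joint): Hinge of the green flap (160 x 132 x 8 mm, with handle about 0.36 kg): 0 shut and level, grows (rad) as the free edge swings up and over to the left, stop at 1.5. Almost no friction: falls shut if let go. Hinge line: parallel to the case's x axis at y = +70, z = 104 mm in the case's frame; the bar's middle is at x = 32 mm there.
- pointer (a joint): Angle (rad) of the orange pointer, a flat arm 165 mm long and 6 mm thick with a diamond tip, turning stiffly about the flap's hinge line at the +x end of the case. Same zero and direction as joint flap: lined up when both values are equal. Differs from run to run (0.7 to 1.1); do not move it.
- pointer_tip (a point): Tip of the orange pointer, 165 mm from the hinge line, at x = 145 mm in the case's frame; y points along the pointer towards the hinge line.
- hardware: Bystander: grey plastic tray of bolts, fixed, 140 x 140 x 30 mm. It and the mat may have changed places. Origin: middle of its underside.
- can: Bystander: aluminium bottle with blue label, loose, radius 30 mm, 180 mm high, origin at its underside.
- tub: Bystander: white tub with yellow label, loose, radius 45 mm, 90 mm high, origin at its underside.
- driver: Bystander: grey cordless driver standing on its battery, loose, about 195 mm high, origin at its underside.
- wrench: Bystander: wrench lying on the bench, loose, origin at its underside.
- screwdriver: Bystander: screwdriver lying on the bench, loose, origin at its underside.
There are look-alikes about, which are no part of the job. Of the things shaped like the mat, the blue one is meant. There is more than one size of the lid; the job needs the smaller.

How it is judged:
On the way, in this order (a step that is already met when the one before it is completed fails the run):
1. the lid stands knob up on the blue mat, let go of, with the flap still shut (horizontal distance between lid and mat below 0.06 m and height (world z) of lid below 0.012 m and angle between lid's own z axis and vertical below 0.12 rad and contact force between the fingers and lid below 0.1 N and linear speed of lid below 0.05 m/s and value of joint flap below 0.1 rad), for 0.2 s.
2. the flap, held by its bar, is lined up with the pointer (angle between the y axis of bar and the y axis of pointer_tip, either way round below 0.1 rad and contact force between the fingers and flap above 0.5 N and distance between the grasp point and bar below 0.06 m), for 0.2 s.
At the end, for the whole second after the job is handed in: Lid upright (0.12 rad), released and still on the mat, centre within 60 mm of the mat's; flap within 0.1 rad of the pointer's angle and still (0.1 rad/s), fingers pressing on it with over 0.5 N, grasp point within 60 mm of the bar's middle; all through the last second (all of step 2 and horizontal distance between lid and mat below 0.06 m and height (world z) of lid below 0.012 m and angle between lid's own z axis and vertical below 0.12 rad and contact force between the fingers and lid below 0.1 N and linear speed of lid below 0.05 m/s and velocity of joint flap between -0.1 and 0.1 rad/s); the arm keeps its last pose, push and grip.
It fails at once if a loose bystander is shifted by more than 30 mm or knocked over (distance of any of can, tub, driver, wrench, screwdriver from where it was at the start of the episode above 0.03 m or angle between any of can, tub, driver's own z axis and vertical above 0.5 rad).
It fails at once if the pointer is moved by more than 10 mm at its tip (distance of pointer_tip from where it was at the start of the episode above 0.01 m).
It fails at once if the lid is dropped or thrown (faster than 0.7 m/s out of the fingers) (contact force between the fingers and lid below 0.05 N and linear speed of lid above 0.7 m/s).
It fails at once if the flap is swung open (past 0.35 rad) with the lid still off the mat (value of joint flap above 0.35 rad and horizontal distance between lid and mat above 0.085 m).
It also fails if it takes over 58 s, if anything falls off the work surface, if the arm or the gripper's body presses on something with over 40 N, if the wrist force passes 120 N, or if a joint passes its speed limit or range.

ROBOT

A 6-joint arm with a two-finger parallel gripper is mounted at the origin on the work surface. World frame = base frame: x ahead of the robot, y to its left, z up, the work surface at z = 0. Lengths are in m, angles in rad, forces in N, time in s.
With the tool pointing down it reaches from about 0.375 to 0.9 m from the base axis. Payload 3.1 kg.
Tool frame: the origin (TCP) lies on the centre line of the jaws, within the pads' length; the fingertips stand 8 mm ahead of it and the grasp point (between the pads) lies 11 mm behind it (robot.tip_extent is the distance from the TCP to the fingertips, in m); y points along the fingers, z is the direction in which the jaws open and shut, and the axes are right-handed (so a half turn about y gives the same grasp; the last joint's range is limited). The gripper opens to 87 mm and grips with 3 to 60 N. Pads are 19 mm wide; open, the fingers measure 117 mm over their backs; the gripper's body (75 mm by 190 mm) begins 51 mm behind the grasp point.
Start: joints at [1.002, 0.527, 1.433, -0, 1.181, -0.178], TCP at [0.237, 0.578, 0.231] pointing down, gripper open.
Joint ranges: [-3.08, 3.08], [-0.75, 2.2], [0.22, 2.44], [-1.43, 4.57], [0, 2.65], [-2.85, 2.85]. Speed limits (rad/s): [2.79, 2.79, 3.14, 3.14, 3.14, 3.14].

INTERFACE

Orientations are given as a unit quaternion [x, y, z, w].
In Python, from rig import robot gives the robot as it stands.
- The arm moves only by the shell command python3 -m crank 'ROWS' [FORCE]. ROWS is JSON, a list that holds one entry, the list of rows, each a list of 7 numbers: the turn, a rotation vector about the tool's x, y, z in degrees, then the shift along the tool's x, y, z in m, then the opening in per cent of the stroke, from 0 (shut) to 100 (fully open). In form: [[[ax, ay, az, dx, dy, dz, gripper], ...]]. A call has exactly 5 rows; each row shifts and turns the commanded pose from where the row before left it, along the tool's axes as they then stand; what a row does not reach is not made up. A row lasts 1/8 s, in which the tool goes at most 62.5 mm and 10.7 degrees, less where a joint would pass 70% of its speed; a pose out of reach is approached as far as the arm can. A call with a gripper value outside its range is refused whole. The fingers move at their own pace and stop on an object; FORCE is the grip in N (left out, the last holds). Time passes only in rows, so rows that do not move let the fingers close, or fill a call up. It gives the time, the measured TCP pose, the force and the opening at its end, in the units of the state.
- robot.get_obs(): the state, without advancing time (a new reading comes with each control period).
- robot.camera(name): name is "scene" or "top" or "wrist"; returns a dict with "img" (400x640x3 uint8, red, green, blue), "K" (3x3 intrinsics, pixels), "R" (3x3) and "t" (3): a world point X has camera coordinates R X + t; the wrist camera has in their place "T_tool_cam" (4x4, takes a point from camera to tool coordinates, whose origin is the TCP and whose axes are the tool frame's). Camera axes: x right, y down, z forward; pixel columns grow to the right and rows downward; lengths in m; the calibration is good to about 2 mm. A picture is of the moment at which its call begins: read the wrist's pose just before it. There is no depth.
- robot.hand_in(): hands the job in, once; it reports no verdict.
Trained networks look in a picture, given as the dict that the camera call returned (one of the last four; its "shot" number tells which), for a name from the list of things; names that differ only in an ending like _2 or _b are one class to them, and where a whole thing is asked for, a point or a joint stands for the part that bears it (a point fixed in the world has none). Each returns a list of dicts, best first, with "conf" (0 to 1); they miss things now and then, are a little off and sometimes report something else, mostly with a low value. They report only what shows in the picture. A call takes as long as a camera call. They do not tell look-alikes from the thing itself.
- robot.spot_in(picture, thing): "at" ([row, column] in pixels, amid what is visible of it).
The state is a dict: "time": time; "q": joint angles; "joint_velocities": joint speeds; "joint_torque": joint torques, N m; "position": TCP position; "tool_rot": TCP orientation; "ft_force": force on the tool from outside, world axes, zero at the start; "moment": the same for the moment, N m; "grip_width": finger opening in m.
Only numpy, scipy, OpenCV 4.12 (cv2) and the standard library are available. Lean on these libraries where they do the work, as an engineer would, in place of code of your own. Each camera call takes 0.05 s, during which the arm holds its last target.

## Working session

There is one attempt and no reset: what is moved stays moved. The work goes in short steps, Python scripts to look and compute and a shell command to move; the robot and the scene stay as the last step left them, time stands still between calls to the robot, and variables do not carry over. Pictures are saved under pics/ and viewed, and the job is handed in when it is done.

```bash
ls; mkdir -p pics
python3 - <<'E'
from rig import robot
import cv2
for n in ["scene","top","wrist"]:
    o=robot.get_obs(); c=robot.camera(n)
    cv2.imwrite(f"pics/{n}0.png",c["img"][:,:,::-1])
    print(n,c["K"].tolist(),c.get("R"),c.get("t"),c.get("T_tool_cam"))
    for th in ["lid","mat","bar","case","pointer_tip","pointer","hardware","can","tub","driver","wrench","screwdriver"]:
        if n=="wrist": break
        print(th,[(x["at"],round(x["conf"],2)) for x in robot.spot_in(c,th)][:4])
print(robot.get_obs())
E
```

```text
pics
scene [[518.3639552770586, 0.0, 318.089149579809], [0.0, 518.3639552770586, 203.00449337061738], [0.0, 0.0, 1.0]] [[ 0.84416842  0.53596631 -0.0109451 ]
 [ 0.35878057 -0.58002844 -0.73132996]
 [-0.39831669  0.61343876 -0.681936  ]] [-0.48128421 -0.15463543  2.21467949] None
lid [([165.5, 292.3], 0.79), ([183.8, 302.5], 0.62)]
mat [([268.9, 289.0], 0.82), ([120.2, 328.8], 0.2)]
bar [([195.7, 333.2], 0.85)]
case [([201.2, 331.5], 0.94)]
pointer_tip []
pointer []
hardware [([245.9, 244.1], 0.75)]
can [([139.2, 358.2], 0.84)]
tub [([154.0, 384.0], 0.9), ([121.1, 329.9], 0.61)]
driver [([124.7, 328.5], 0.77)]
wrench [([290.4, 203.6], 0.79)]
screwdriver [([299.2, 240.8], 0.59)]
top [[503.22508206047945, 0.0, 321.92401369295504], [0.0, 503.22508206047945, 210.02083090631137], [0.0, 0.0, 1.0]] [[ 0.00487152 -0.99998728 -0.00130809]
 [-0.9971225  -0.0047586  -0.07565756]
 [ 0.07565038  0.00167289 -0.997133  ]] [-0.01006846  0.5922184   1.92207422] None
lid [([235.9, 312.0], 0.9), ([277.1, 267.6], 0.8)]
mat [([195.1, 387.2], 0.94), ([148.6, 359.6], 0.7)]
bar [([230.9, 207.2], 0.57), ([204
[... 724 characters left out ...]
0e+00]]
{'time': 1.35, 'q': array([ 1.00253181e+00,  5.27518038e-01,  1.43269477e+00, -1.03532267e-05,
        1.18139183e+00, -1.78508453e-01]), 'joint_velocities': array([ 3.11172328e-04, -4.34740305e-04, -4.20684264e-04, -8.76872357e-05,
        9.17811071e-04,  1.41473619e-03]), 'joint_torque': array([ 6.81701658e-04, -4.40000367e+01, -1.76991481e+01,  6.34869863e-02,
        5.03863615e-02,  3.43075541e-06]), 'position': array([0.23744684, 0.5781182 , 0.23053897]), 'tool_rot': array([ 0.69372761, -0.13692605,  0.13692927, -0.69371726]), 'ft_force': array([ 0.00250279,  0.16938728, -0.15367449]), 'moment': array([-0.02612421,  0.02700607,  0.03433681]), 'grip_width': 0.08723485826925856}
```

View pics/scene0.png

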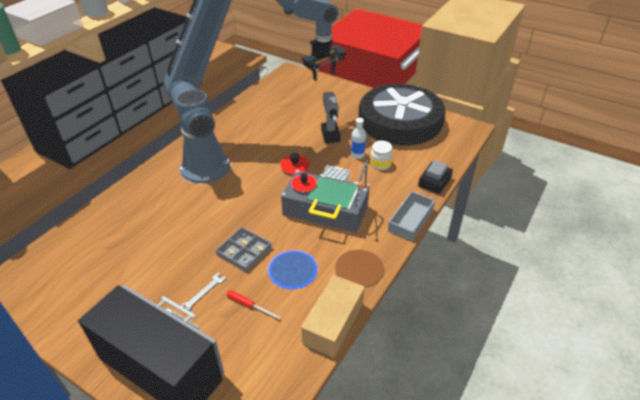

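View pics/top0.png

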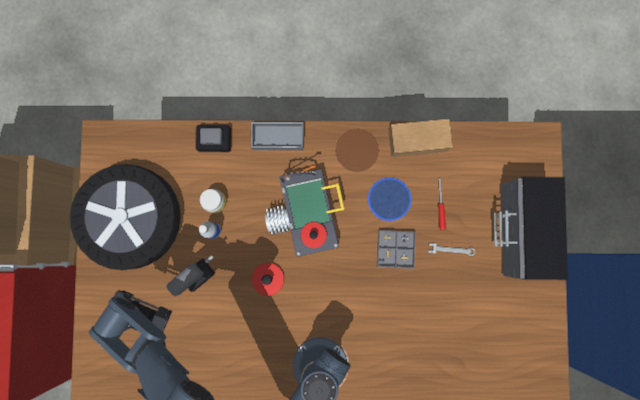

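Run:
```python
import cv2
a=cv2.imread('pics/top0.png')[120:300,180:480]
cv2.imwrite('pics/topcrop.png',cv2.resize(a,(800,480),interpolation=cv2.INTER_CUBIC))
a=cv2.imread('pics/scene0.png')[100:310,180:420]
cv2.imwrite('pics/scenecrop.png',cv2.resize(a,(686,600),interpolation=cv2.INTER_CUBIC))
```

```text
(no output)
```

View pics/topcrop.png

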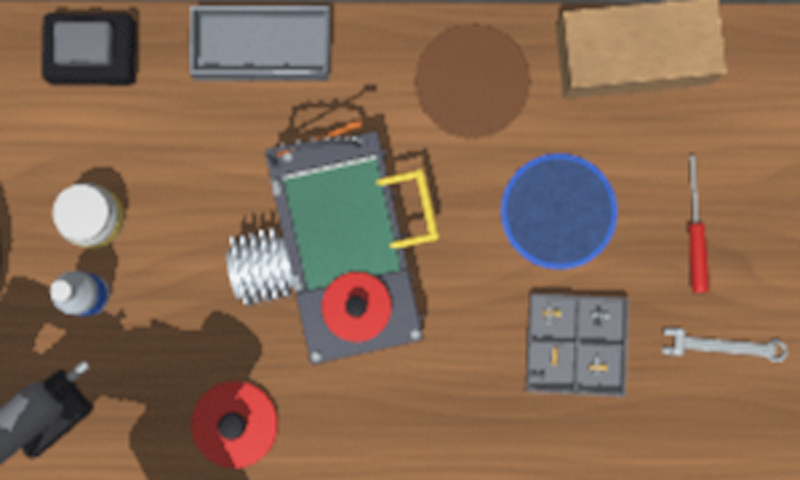

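View pics/scenecrop.png

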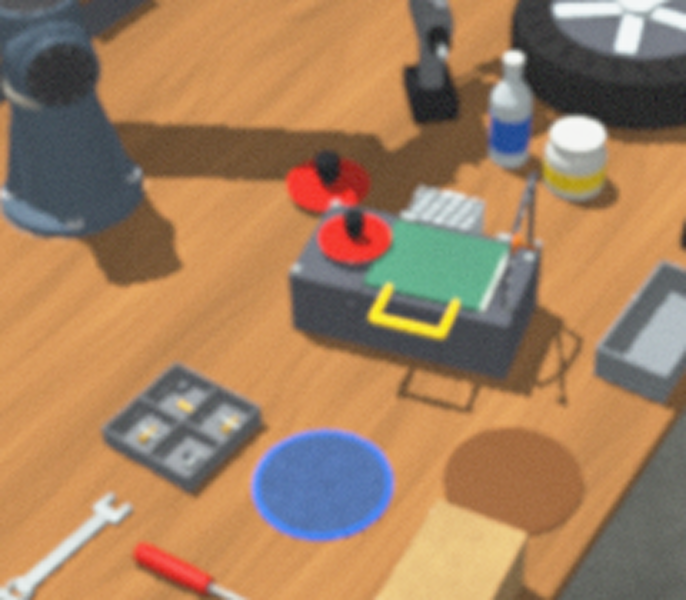

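Two lids show in the top view: one on the case neck at (236,313) and a bigger one on the bench at (280,267). The one on the neck, with the smaller flange, is the one meant. Mat candidates are the blue disc (199,389) and the brown one (150,357); blue is meant. The crop confirms both choices. Next I'll fit the poses.

```bash
cat > h.py <<'E'
import numpy as np, cv2
from scipy.optimize import least_squares
def proj(c,X):
    X=np.atleast_2d(X); p=(c["R"]@X.T).T+np.ravel(c["t"]); p=(c["K"]@p.T).T; return p[:,:2]/p[:,2:]
def onz(c,uv,z):
    d=c["R"].T@np.linalg.solve(c["K"],[uv[0],uv[1],1]); o=-c["R"].T@np.ravel(c["t"]); return o+d*(z-o[2])/d[2]
def case(p,P):
    P=np.atleast_2d(P)
    c,s=np.cos(p[2]),np.sin(p[2]); return np.c_[p[0]+c*P[:,0]-s*P[:,1],p[1]+s*P[:,0]+c*P[:,1],P[:,2]]
def blobs(m,amin=8):
    n,l,s,ce=cv2.connectedComponentsWithStats(m.astype(np.uint8)); return [(s[i].tolist(),ce[i].round(1).tolist()) for i in range(1,n) if s[i][4]>=amin]
E
python3 - <<'E'
from h import *
from rig import robot
import pickle
C={}
for n in ["scene","top"]:
    c=robot.camera(n); C[n]=c
    h=cv2.cvtColor(c["img"],cv2.COLOR_RGB2HSV); H,S,V=h[...,0],h[...,1],h[...,2]
    sat=S>140
    roi=np.zeros(H.shape,bool)
    if n=="top": roi[150:300,230:420]=1
    else: roi[140:300,240:420]=1
    for nm,m in dict(red=((H<5)|(H>174))&(S>170)&(V>120),yel=(H>22)&(H<33)&(S>170)&(V>150),blue=(H>105)&(H<125)&(S>120),green=(H>60)&(H<90)&(S>80),orange=(H>6)&(H<14)&(S>200)&(V>150)).items():
        print(n,nm,blobs(m&roi))
pickle.dump({k:{a:v[a] for a in("img","K","R","t")} for k,v in C.items()},open("c.pkl","wb"))
E
```

```text
scene red [([281, 156, 28, 18, 313], [293.9, 164.8]), ([292, 176, 24, 15, 260], [303.7, 183.7]), ([240, 295, 9, 5, 24], [242.9, 297.8])]
scene yel [([370, 158, 21, 9, 71], [379.8, 163.0]), ([309, 201, 31, 18, 157], [323.4, 211.7])]
scene blue [([352, 142, 13, 12, 121], [358.0, 147.5]), ([269, 251, 48, 38, 1400], [292.6, 269.6])]
scene green [([308, 178, 49, 31, 915], [332.4, 192.3])]
scene orange []
top red [([302, 223, 24, 24, 387], [313.4, 234.6]), ([268, 264, 14, 17, 86], [274.2, 269.3])]
top yel []
top blue [([368, 178, 43, 43, 1271], [389.2, 198.7])]
top green [([287, 180, 43, 49, 1394], [307.6, 203.4])]
top orange []
```

Run:
```python
from h import *
import pickle
C=pickle.load(open("c.pkl","rb")); T,S=C["top"],C["scene"]
mat=[onz(T,(389.3,199),.004),onz(S,(292.6,269.6),.004)]; print("mat",mat)
print("lid flange z.118",onz(T,(313.7,234.8),.118),onz(S,(303.7,183.7),.118))
P=np.array([[-.085,0,.118],[-.013,-.127,.104],[.077,-.127,.104]])
ut=np.array([[313.7,234.8],[343.2,209.6],[337.6,184.5]]); us=np.array([[303.9,183.7],[310.5,210.3],[335.8,216.3]])
f=lambda p:np.r_[(proj(T,case(p,P))-ut).ravel(),(proj(S,case(p,P))-us).ravel()]
r=least_squares(f,[.6,0,.2]); print(r.x,r.fun.round(1))
p=r.x
np.save("case.npy",p)
I=[]
for n,c,off,k in(("top",T,(180,120),2.667),("scene",S,(240,120),4)):
    a=cv2.resize(c["img"][:,:,::-1],None,fx=k*1.3,fy=k*1.3,interpolation=cv2.INTER_CUBIC); k*=1.3
    def line(P,col,cl=True):
        u=(proj(c,case(p,P))*k).astype(np.int32); cv2.polylines(a,[u],cl,col,1)
    for z in(0,.1): line([[.15,.08,z],[.15,-.08,z],[-.15,-.08,z],[-.15,.08,z]],(255,255,255))
    line([[.112,.062,.108],[.112,-.07,.108],[-.048,-.07,.108],[-.048,.062,.108]],(255,0,255))
    line([[-.013,-.125,.104],[.077,-.125,.104]],(255,0,0))
    th=np.linspace(0,6.28,40); line(np.c_[-.085+.048*np.cos(th),.048*np.sin(th),0*th+.118],(255,255,0))
    for g in(.7,.9,1.1): line([[.145,.07,.104],[.145,.07-.165*np.cos(g),.104+.165*np.sin(g)]],(0,255,0))
    x0,y0=(int(250*k),int(150*k)) if n=="top" else (int(260*k),int(140*k))
    cv2.imwrite(f"pics/ov_{n}.png",a[y0:y0+560,x0:x0+700])
```

```text
mat [array([ 0.63809168, -0.27018055,  0.004     ]), array([ 0.63911192, -0.27279775,  0.004     ])]
lid flange z.118 [0.49391372 0.02228365 0.118     ] [0.49687888 0.01695689 0.118     ]
[0.5757038  0.04261361 0.23723543] [-0.1  0.2 -0.6 -1.3 -0.6  0.3 -0.2 -1.2  0.1  1.3 -1.2  0.8]
```

View pics/ov_top.png

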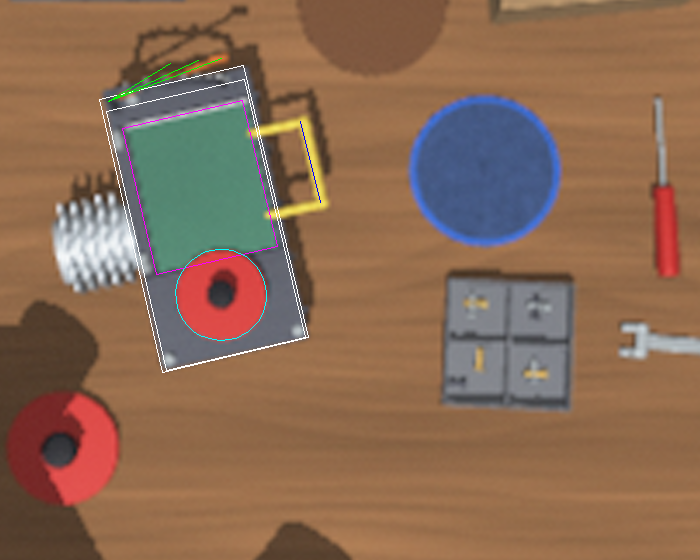

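View pics/ov_scene.png

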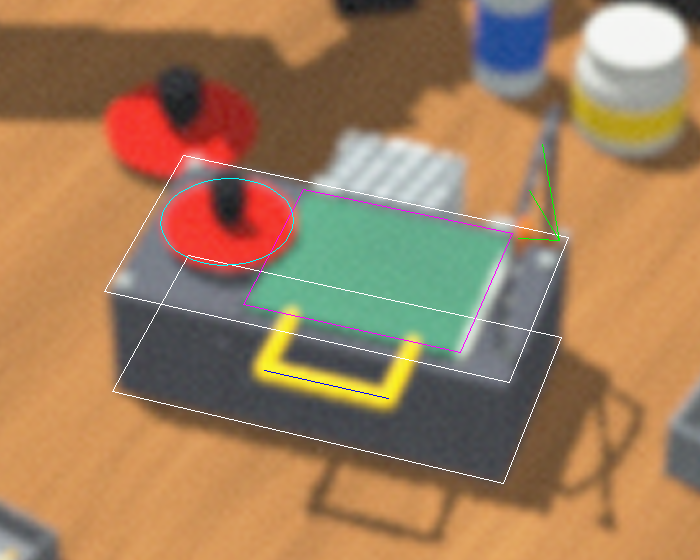

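```bash
cat >> h.py <<'E'
from scipy.spatial.transform import Rotation as Ro
def Rdown(phi):
    # tool y down, tool z horizontal at heading phi
    z=np.array([np.cos(phi),np.sin(phi),0]); y=np.array([0,0,-1.]); x=np.cross(y,z); return np.c_[x,y,z]
def delta(o,pos,R):
    Rc=Ro.from_quat(o["tool_rot"]).as_matrix()
    rv=Ro.from_matrix(Rc.T@R).as_rotvec(degrees=True)
    d=np.asarray(pos)-o["position"]
    print("turn deg",rv.round(2),"| shift mm in new axes",(1000*R.T@d).round(1),"| in current axes",(1000*Rc.T@d).round(1))
E
python3 - <<'E'
from h import *
from rig import robot
o=robot.get_obs(); print(Ro.from_quat(o["tool_rot"]).as_matrix().round(3), o["q"].round(3))
p=np.load("case.npy"); lid=case(p,[-.085,0,.104])[0]; print(lid, "bar",case(p,[.032,-.125,.104]))
for phi in(p[2]+np.pi/2,p[2]-np.pi/2): delta(o,[lid[0],lid[1],.23],Rdown(phi))
E
```

```text
[[ 0.925 -0.     0.38 ]
 [-0.38  -0.     0.925]
 [-0.    -1.    -0.   ]] [ 1.003  0.528  1.433  0.     1.181 -0.179]
[0.49308453 0.02263721 0.104     ] bar [[ 0.63618457 -0.07136479  0.104     ]]
turn deg [  0.   -35.92  -0.  ] | shift mm in new axes [ 1.179e+02  5.000e-01 -6.000e+02] | in current axes [ 447.5    0.5 -416.7]
turn deg [  0.   144.08   0.  ] | shift mm in new axes [-1.179e+02  5.000e-01  6.000e+02] | in current axes [ 447.5    0.5 -416.7]
```

```bash
python3 -m crank '[[[0,-7.2,0,0,-0.016,0,100],[0,-7.2,0,0,-0.016,0,100],[0,-7.2,0,0,-0.016,0,100],[0,-7.2,0,0,-0.016,0,100],[0,-7.2,0,0,-0.016,0,100]]]' 15
python3 -m crank '[[[0,0,0,0.01,0,-0.05,70],[0,0,0,0.01,0,-0.05,70],[0,0,0,0.01,0,-0.05,70],[0,0,0,0.01,0,-0.05,70],[0,0,0,0.01,0,-0.05,70]]]'
python3 -m crank '[[[0,0,0,0.01,0,-0.05,70],[0,0,0,0.01,0,-0.05,70],[0,0,0,0.01,0,-0.05,70],[0,0,0,0.01,0,-0.05,70],[0,0,0,0.01,0,-0.05,70]]]'
python3 - <<'E'
from h import *
from rig import robot
o=robot.get_obs(); print(o["position"],o["q"].round(2),o["time"])
p=np.load("case.npy"); lid=case(p,[-.085,0,.104])[0]
delta(o,[lid[0],lid[1],.25],Rdown(p[2]+np.pi/2))
E
```

```text
time: 2.08
position: [0.2374, 0.578, 0.3111]
tool_rot: [0.702, 0.086, -0.086, -0.702]
ft_force: [0.5, -0.4, 0.0]
grip_width: 0.087
time: 2.7
position: [0.3456, 0.3456, 0.3108]
tool_rot: [-0.702, -0.085, 0.084, 0.702]
ft_force: [0.4, 0.7, -0.0]
grip_width: 0.061
time: 3.32
position: [0.4534, 0.1144, 0.3109]
tool_rot: [-0.702, -0.084, 0.084, 0.702]
ft_force: [1.0, 0.8, -0.2]
grip_width: 0.0608
[0.45335962 0.11435428 0.31085053] [ 0.01  0.21  1.7   0.    1.22 -1.8 ] 3.325
turn deg [0.   0.07 0.05] | shift mm in new axes [ 17.1  60.9 -98.5] | in current axes [ 16.9  60.9 -98.5]
```

```bash
python3 -m crank '[[[0,0,0,0.006,0.006,-0.033,70],[0,0,0,0.006,0.006,-0.033,70],[0,0,0,0.005,0.006,-0.032,70],[0,0,0,0,0.006,0,70],[0,0,0,0,0,0,70]]]'
python3 - <<'E'
from h import *
from rig import robot
o=robot.get_obs(); c=robot.camera("wrist"); cv2.imwrite("pics/w1.png",c["img"][:,:,::-1]); print(o["position"])
print([(x["at"],x["conf"]) for x in robot.spot_in(c,"lid")])
Rt=Ro.from_quat(o["tool_rot"]).as_matrix(); W=np.eye(4); W[:3,:3]=Rt; W[:3,3]=o["position"]
M=np.linalg.inv(W@c["T_tool_cam"]); d=dict(K=c["K"],R=M[:3,:3],t=M[:3,3],img=c["img"])
import pickle; pickle.dump(d,open("w1.pkl","wb"))
h=cv2.cvtColor(c["img"],cv2.COLOR_RGB2HSV); H,S,V=h[...,0],h[...,1],h[...,2]
m=((H<5)|(H>174))&(S>150)&(V>80)
print(blobs(m,200))
p=np.load("case.npy");print(proj(d,case(p,[[-.085,0,.118],[-.085,0,.154]])))
E
```

```text
time: 3.95
position: [0.4916, 0.0251, 0.286]
tool_rot: [-0.702, -0.083, 0.085, 0.702]
ft_force: [-0.2, 0.4, -0.2]
grip_width: 0.0609
[0.49158013 0.02513337 0.28599768]
[([189.4, 313.1], 0.89), ([84.1, 474.6], 0.77)]
[([429, 36, 95, 100, 6164], [473.3, 85.5]), ([274, 149, 86, 85, 4956], [316.5, 190.1])]
[[314.2356719  191.28840731]
 [313.99237816 198.90278588]]
```

View pics/w1.png

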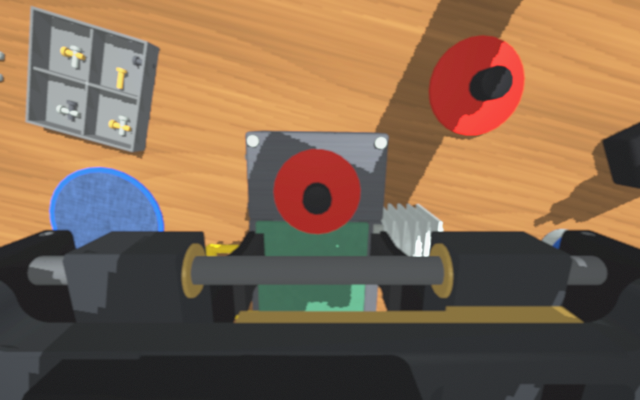

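In the wrist view the small lid is at (row 190, col 317) on the neck, centred under the jaws. The other lid at (85,473) looks bigger despite being farther away. Descending now.

```bash
python3 -m crank '[[[0,0,0,0.001,0.04,0,70],[0,0,0,0,0.04,0,70],[0,0,0,0,0.04,0,70],[0,0,0,0,0.025,0,70],[0,0,0,0,0.01,0,70]]]'
python3 -m crank '[[[0,0,0,0,0,0,20],[0,0,0,0,0,0,15],[0,0,0,0,0,0,15],[0,0,0,0,0,0,15],[0,0,0,0,0,0,15]]]' 25
python3 -c "
from rig import robot
o=robot.get_obs();print(o['position'],o['grip_width'],o['ft_force'])"
```

```text
time: 4.68
position: [0.4926, 0.0259, 0.1306]
tool_rot: [-0.702, -0.084, 0.085, 0.702]
ft_force: [-0.0, -0.0, 0.0]
grip_width: 0.0613
time: 5.3
position: [0.4938, 0.0249, 0.1323]
tool_rot: [0.702, 0.085, -0.084, -0.702]
ft_force: [-1.0, 1.0, 4.0]
grip_width: 0.0295
[0.49381651 0.02490007 0.13225499] 0.029459588529913646 [-0.97598843  0.99012793  4.03984075]
```

```bash
python3 -m crank '[[[0,0,0,0,-0.008,0,15],[0,0,0,0,-0.012,0,15],[0,0,0,0,-0.02,0,15],[0,0,0,0,-0.03,0,15],[0,0,0,0,-0.03,0,15]]]'
python3 - <<'E'
from h import *
from rig import robot
o=robot.get_obs(); print(o["position"],o["grip_width"],o["ft_force"])
c=robot.camera("wrist"); cv2.imwrite("pics/w2.png",c["img"][:,:,::-1])
p=np.load("case.npy")
delta(o,[.6385,-.271,o["position"][2]],Rdown(p[2]+np.pi/2))
E
```

```text
time: 5.92
position: [0.493, 0.0249, 0.2328]
tool_rot: [-0.702, -0.084, 0.084, 0.702]
ft_force: [0.2, 0.3, -1.4]
grip_width: 0.0294
[0.49304832 0.02493005 0.23281995] 0.029387465143933738 [ 0.19064759  0.28978633 -1.39911114]
turn deg [-0.    0.08 -0.02] | shift mm in new axes [  71.8    0.  -321.8] | in current axes [  71.4   -0.  -321.9]
```

View pics/w2.png

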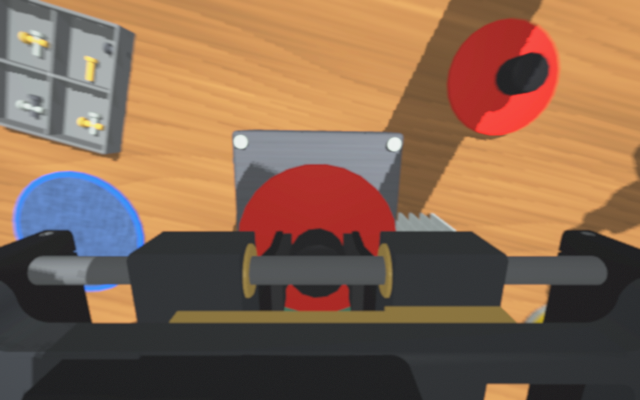

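```bash
python3 -m crank '[[[0,0,0,0.006,0,-0.02,15],[0,0,0,0.008,0,-0.038,15],[0,0,0,0.009,0,-0.042,15],[0,0,0,0.009,0,-0.042,15],[0,0,0,0.009,0,-0.042,15]]]'
python3 -m crank '[[[0,0,0,0.009,0,-0.042,15],[0,0,0,0.009,0,-0.04,15],[0,0,0,0.008,0,-0.035,15],[0,0,0,0.004,0,-0.02,15],[0,0,0,0,0,0,15]]]'
python3 - <<'E'
from h import *
from rig import robot
o=robot.get_obs(); print(o["position"],o["grip_width"],o["ft_force"])
c=robot.camera("wrist"); cv2.imwrite("pics/w3.png",c["img"][:,:,::-1])
s=robot.camera("top"); cv2.imwrite("pics/t3.png",s["img"][:,:,::-1])
p=np.load("case.npy")
delta(o,[.6385,-.271,.033],Rdown(p[2]+np.pi/2))
E
```

```text
time: 6.6
position: [0.5767, -0.1467, 0.2295]
tool_rot: [-0.702, -0.083, 0.085, 0.703]
ft_force: [0.9, 0.6, -1.3]
grip_width: 0.0294
time: 7.22
position: [0.6376, -0.2728, 0.2289]
tool_rot: [-0.702, -0.082, 0.084, 0.703]
ft_force: [-0.7, -0.3, -1.1]
grip_width: 0.0291
[ 0.637648   -0.27281252  0.22885934] 0.029148859021886037 [-0.68793716 -0.28138648 -1.08330425]
turn deg [-0.09 -0.08 -0.13] | shift mm in new axes [  1.3 195.9   1.6] | in current axes [  1.7 195.9   1.3]
```

View pics/w3.png

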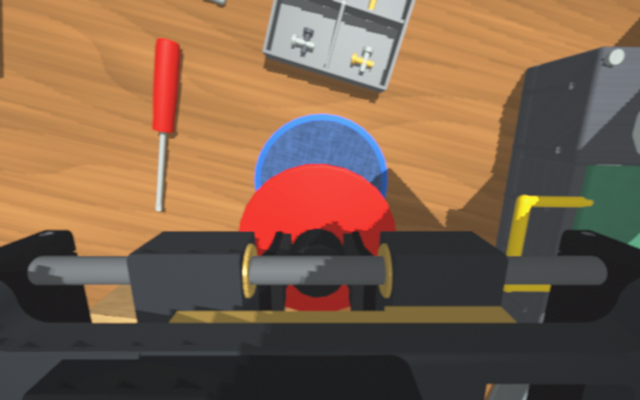

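The lid is level over the mat centre (the mat shows at about (160,320)). Lowering.

```bash
python3 -m crank '[[[0,0,0,0.001,0.025,0.001,15],[0,0,0,0,0.035,0,15],[0,0,0,0,0.04,0,15],[0,0,0,0,0.04,0,15],[0,0,0,0,0.025,0,15]]]'
python3 -m crank '[[[0,0,0,0,0.015,0,15],[0,0,0,0,0.007,0,15],[0,0,0,0,0.003,0,15],[0,0,0,0,0.002,0,15],[0,0,0,0,0,0,15]]]'
```

```text
time: 7.95
position: [0.6372, -0.2669, 0.064]
tool_rot: [-0.701, -0.083, 0.086, 0.703]
ft_force: [0.3, -0.4, -1.3]
grip_width: 0.0294
time: 8.57
position: [0.6394, -0.2692, 0.0403]
tool_rot: [0.702, 0.084, -0.084, -0.702]
ft_force: [-0.2, -0.3, -1.7]
grip_width: 0.0292
```

```bash
python3 -m crank '[[[0,0,0,0,0.002,0,15],[0,0,0,0,0.002,0,15],[0,0,0,0,0.001,0,15],[0,0,0,0,0,0,15],[0,0,0,0,0,0,15]]]'
```

```text
time: 9.2
position: [0.639, -0.269, 0.0345]
tool_rot: [0.702, 0.084, -0.084, -0.702]
ft_force: [-0.6, -0.8, -1.8]
grip_width: 0.029
```

```bash
python3 -m crank '[[[0,0,0,0,0.001,0,15],[0,0,0,0,0.001,0,15],[0,0,0,0,0,0,15],[0,0,0,0,0,0,15],[0,0,0,0,0,0,15]]]'
```

```text
time: 9.82
position: [0.639, -0.269, 0.0326]
tool_rot: [0.702, 0.084, -0.084, -0.702]
ft_force: [-0.6, 0.9, -2.3]
grip_width: 0.0296
```

```bash
python3 -m crank '[[[0,0,0,0,0.001,0,15],[0,0,0,0,0.001,0,15],[0,0,0,0,0,0,15],[0,0,0,0,0,0,15],[0,0,0,0,0,0,15]]]'
```

```text
time: 10.45
position: [0.639, -0.2691, 0.0323]
tool_rot: [0.702, 0.084, -0.084, -0.702]
ft_force: [-2.8, 0.7, 7.5]
grip_width: 0.0293
```

Contact: the force went from -1.8 to +7.5 N. Releasing slowly and backing up.

```bash
python3 -m crank '[[[0,0,0,0,-0.001,0,20],[0,0,0,0,0,0,40],[0,0,0,0,0,0,60],[0,0,0,0,0,0,70],[0,0,0,0,0,0,70]]]'
python3 -m crank '[[[0,0,0,0,-0.01,0,70],[0,0,0,0,-0.025,0,70],[0,0,0,0,-0.04,0,70],[0,0,0,0,-0.04,0,70],[0,0,0,0,-0.04,0,70]]]'
python3 - <<'E'
from h import *
from rig import robot
o=robot.get_obs(); print(o["position"],o["grip_width"],o["ft_force"])
c=robot.camera("wrist"); cv2.imwrite("pics/w4.png",c["img"][:,:,::-1])
s=robot.camera("scene"); cv2.imwrite("pics/s4.png",cv2.resize(s["img"][120:300,220:420,::-1],(667,600),interpolation=cv2.INTER_CUBIC))
p=np.load("case.npy")
bar=case(p,[.032,-.125,.104])[0]
delta(o,[bar[0],bar[1],.2],Rdown(p[2]+np.pi/2))
E
```

```text
time: 11.08
position: [0.639, -0.269, 0.0313]
tool_rot: [-0.702, -0.084, 0.084, 0.702]
ft_force: [-1.0, -0.6, 0.1]
grip_width: 0.0563
time: 11.7
position: [0.639, -0.269, 0.1887]
tool_rot: [0.702, 0.084, -0.084, -0.702]
ft_force: [0.8, -0.8, -0.3]
grip_width: 0.0608
[ 0.63903392 -0.26900735  0.18867229] 0.060780197358997944 [ 0.82221214 -0.77977119 -0.33973586]
turn deg [0.04 0.08 0.04] | shift mm in new axes [ 43.7 -11.3 192.8] | in current axes [ 43.9 -11.4 192.7]
```

View pics/w4.png

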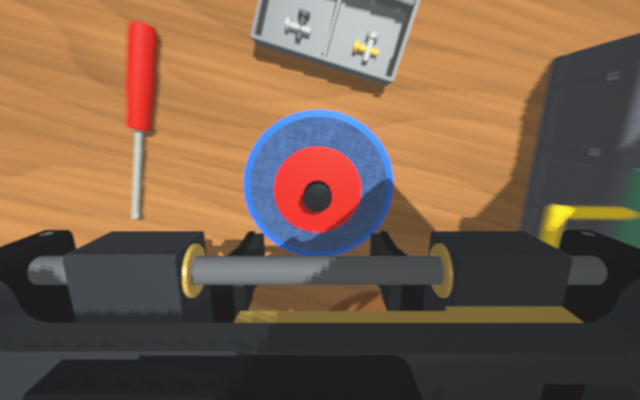

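View pics/s4.png

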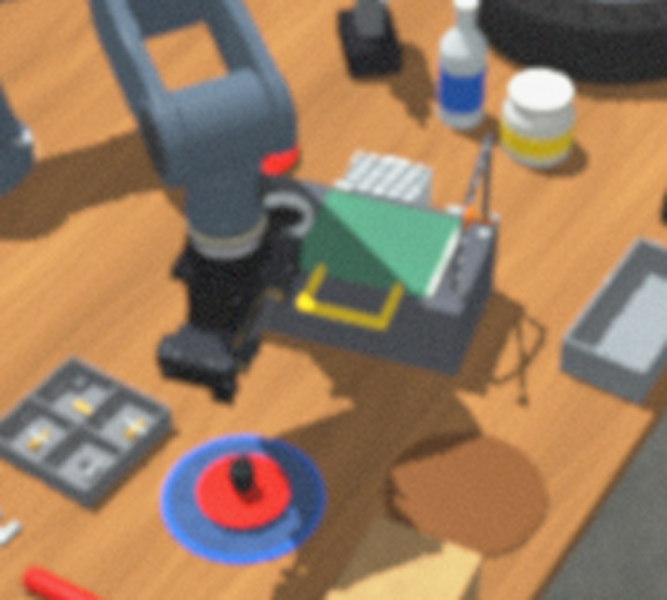

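The lid is upright, centred on the blue mat and released. Now a half turn about the tool axis, so the wrist camera faces the pointer side.

```bash
python3 -m crank '[[[0,10.5,0,0,-0.02,0,70],[0,10.5,0,0,-0.03,0,70],[0,10.5,0,0,-0.03,0,70],[0,10.5,0,0,-0.03,0,70],[0,10.5,0,0,-0.02,0,70]]]'
python3 -m crank '[[[0,10.5,0,0,0,0,70],[0,10.5,0,0,0,0,70],[0,10.5,0,0,0,0,70],[0,10.5,0,0,0,0,70],[0,10.5,0,0,0,0,70]]]'
python3 -m crank '[[[0,10.5,0,0,0,0,70],[0,10.5,0,0,0,0,70],[0,10.5,0,0,0,0,70],[0,10.5,0,0,0,0,70],[0,10.5,0,0,0,0,70]]]'
python3 -m crank '[[[0,10.5,0,0,0,0,60],[0,6,0,0,0,0,60],[0,6,0,0,0,0,60],[0,0,0,0,0,0,60],[0,0,0,0,0,0,60]]]'
python3 - <<'E'
from h import *
from rig import robot
o=robot.get_obs(); print(o["position"],o["q"].round(2))
c=robot.camera("wrist"); cv2.imwrite("pics/w5.png",c["img"][:,:,::-1])
p=np.load("case.npy")
bar=case(p,[.032,-.125,.104])[0]
delta(o,[bar[0],bar[1],o["position"][2]],Rdown(p[2]-np.pi/2))
s=robot.camera("top"); k=10
cv2.imwrite("pics/t5.png",cv2.resize(s["img"][160:215,270:350,::-1],None,fx=k,fy=k,interpolation=cv2.INTER_CUBIC))
for g in (.5,.6,.7,.8,.9,1,1.1):
    print(g,proj(s,case(p,[.145,.07-.165*np.cos(g),.104+.165*np.sin(g)])).round(1))
print("hinge",proj(s,case(p,[.145,.07,.104])))
E
```

```text
time: 12.42
position: [0.639, -0.269, 0.318]
tool_rot: [0.666, -0.237, 0.238, -0.666]
ft_force: [-0.0, 0.3, 0.0]
grip_width: 0.0607
time: 13.05
position: [0.6386, -0.2687, 0.316]
tool_rot: [-0.493, 0.508, -0.507, 0.493]
ft_force: [0.6, -0.5, 0.3]
grip_width: 0.0611
time: 13.68
position: [0.6386, -0.2688, 0.316]
tool_rot: [-0.218, 0.673, -0.673, 0.217]
ft_force: [-0.0, 0.0, -0.6]
grip_width: 0.0608
time: 14.3
position: [0.6388, -0.2689, 0.3163]
tool_rot: [-0.085, 0.702, -0.702, 0.084]
ft_force: [0.1, 0.9, 0.9]
grip_width: 0.052
[ 0.638787   -0.2689135   0.31625965] [-0.56  0.55  1.14  0.    1.45  0.77]
turn deg [0.03 0.15 0.02] | shift mm in new axes [ -43.9    0.  -192.6] | in current axes [-4.440e+01  1.000e-01 -1.925e+02]
0.5 [[318.9 166.9]]
0.6 [[316.5 166.8]]
0.7 [[313.7 166.9]]
0.8 [[310.5 167.1]]
0.9 [[307.  167.4]]
1 [[303.1 167.8]]
1.1 [[298.9 168.4]]
hinge [[281.18329146 179.23035355]]
```

View pics/w5.png

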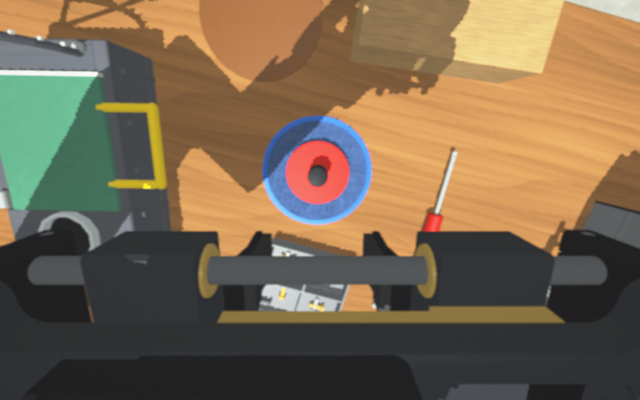

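View pics/t5.png

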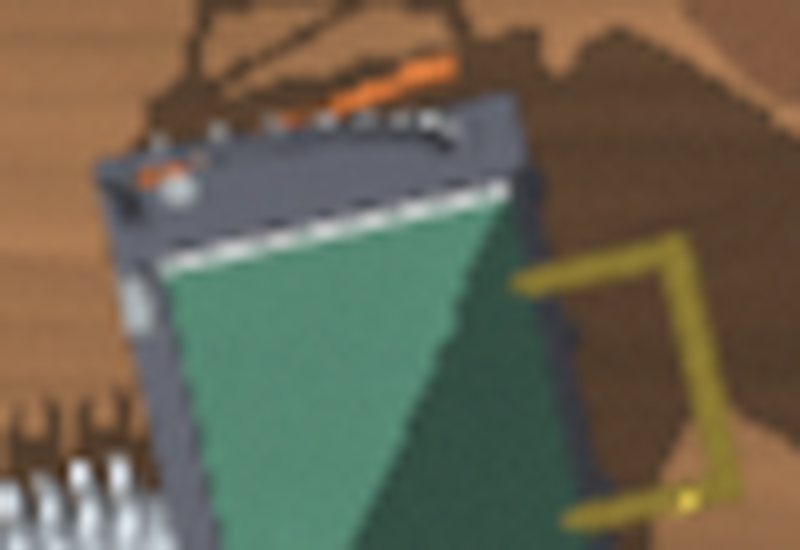

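```bash
python3 -m crank '[[[0,0,0,0,0,-0.03,60],[0,0,0,0,0,-0.05,60],[0,0,0,0,0,-0.05,60],[0,0,0,0,0,-0.05,60],[0,0,0,0,0,-0.03,60]]]'
python3 -m crank '[[[0,0,10,0,0,0,60],[0,0,10,0,0,0,60],[0,0,10,0,0,0,60],[0,0,10,0,0,0,60],[0,0,0,0,0,0,60]]]'
python3 - <<'E'
from h import *
from rig import robot
import pickle
o=robot.get_obs(); print(o["position"],o["q"].round(2))
c=robot.camera("wrist"); cv2.imwrite("pics/w6.png",c["img"][:,:,::-1])
W=np.eye(4); W[:3,:3]=Ro.from_quat(o["tool_rot"]).as_matrix(); W[:3,3]=o["position"]
M=np.linalg.inv(W@c["T_tool_cam"]); d=dict(K=c["K"],R=M[:3,:3],t=M[:3,3],img=c["img"])
pickle.dump(d,open("w6.pkl","wb"))
p=np.load("case.npy")
print("hinge",proj(d,case(p,[.145,.07,.104])))
for g in (.6,.7,.8,.9): print(g,proj(d,case(p,[.145,.07-.165*np.cos(g),.104+.165*np.sin(g)])).round(1))
print([(x["at"],x["conf"]) for x in robot.spot_in(c,"pointer_tip")])
E
```

```text
time: 15.02
position: [0.5885, -0.0626, 0.3168]
tool_rot: [-0.085, 0.702, -0.702, 0.085]
ft_force: [1.0, 0.4, -0.1]
grip_width: 0.0525
time: 15.65
position: [0.5877, -0.062, 0.3147]
tool_rot: [0.145, 0.696, -0.633, 0.306]
ft_force: [0.1, -1.0, -0.7]
grip_width: 0.0522
[ 0.58772974 -0.06203654  0.31474201] [-0.52  0.23  1.88  0.74  0.68  0.3 ]
hinge [[195.34247257 179.0862366 ]]
0.6 [[284.7 140.4]]
0.7 [[274.1 133.3]]
0.8 [[261.6 126.3]]
0.9 [[247.4 119.5]]
[([145.4, 246.6], 0.97)]
```

View pics/w6.png

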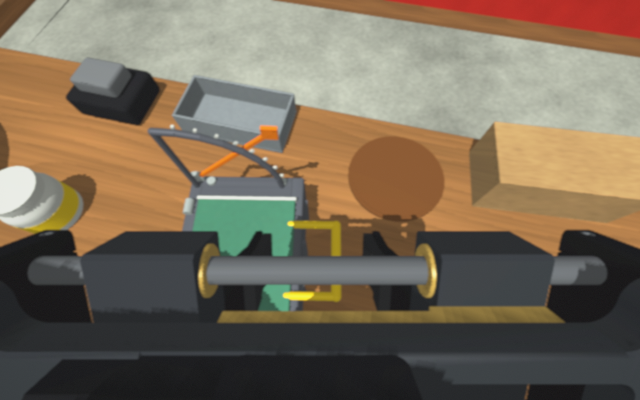

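Run:
```python
from h import *
import pickle
d=pickle.load(open("w6.pkl","rb")); p=np.load("case.npy")
k=6; a=cv2.resize(d["img"][100:195,170:300,::-1],None,fx=k,fy=k,interpolation=cv2.INTER_CUBIC)
b=a.copy()
def line(P,col): 
    u=((proj(d,case(p,P))-[170,100]+.5)*k).astype(np.int32); cv2.polylines(b,[u],False,col,1)
line([[.15,.08,.1],[.15,-.08,.1]],(255,255,255))
line([[.112,.062,.108],[.112,-.07,.108]],(255,0,255))
t=np.linspace(0,np.pi/2,30); line(np.c_[0*t+.134,.07-.12*np.cos(t),.104+.12*np.sin(t)],(255,255,0))
for g in(.6,.7,.8,.9): line([[.145,.07,.104],[.145,.07-.165*np.cos(g),.104+.165*np.sin(g)]],(0,255,0))
cv2.imwrite("pics/w6a.png",a);cv2.imwrite("pics/w6b.png",b)
```

```text
(no output)
```

View pics/w6b.png

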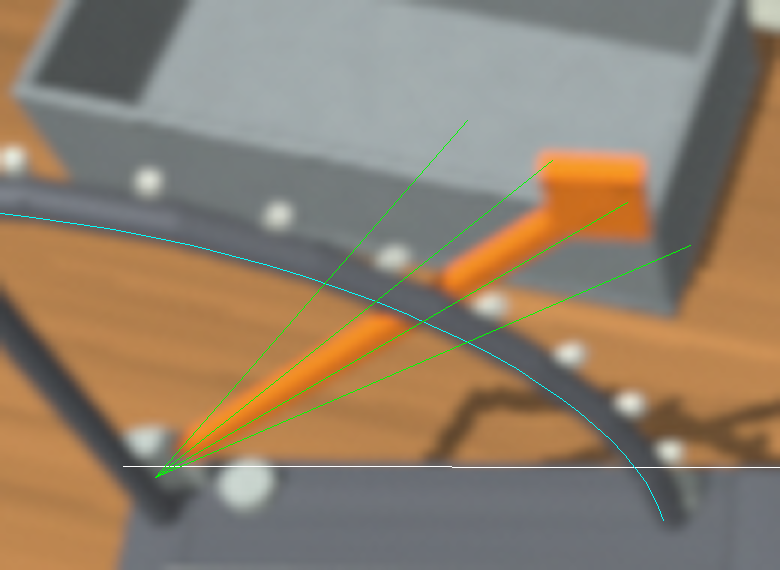

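View pics/w6a.png

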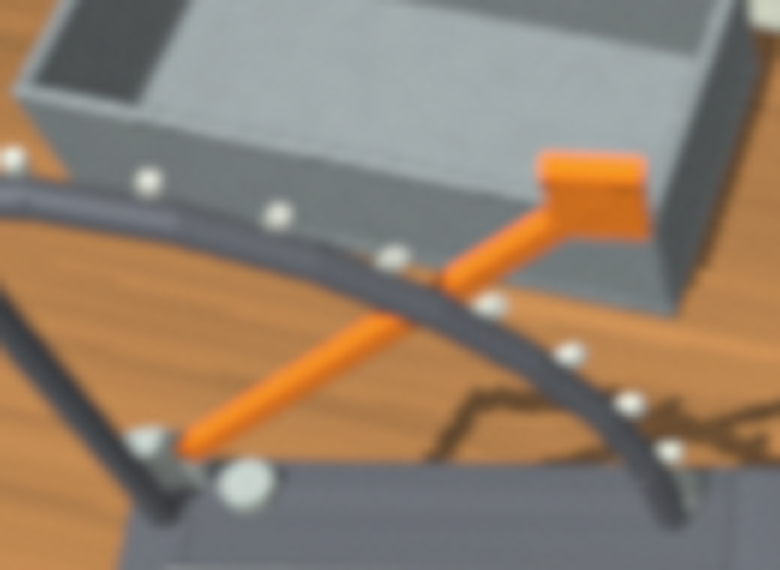

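The pointer runs from (174,201) up to its tip at about (132,270) in the wrist picture. Its slope gives about 0.72 rad. Going over the bar now.

```bash
python3 -m crank '[[[0,0,-10,0,0,0,60],[0,0,-10,0,0,0,60],[0,0,-10,0,0,0,60],[0,0,-10,0,0,0,60],[0,0,0,-0.04,0,0,60]]]'
python3 - <<'E'
from h import *
from rig import robot
import pickle
o=robot.get_obs(); print(o["position"],o["q"].round(2))
c=robot.camera("wrist"); cv2.imwrite("pics/w7.png",c["img"][:,:,::-1])
W=np.eye(4); W[:3,:3]=Ro.from_quat(o["tool_rot"]).as_matrix(); W[:3,3]=o["position"]
M=np.linalg.inv(W@c["T_tool_cam"]); d=dict(K=c["K"],R=M[:3,:3],t=M[:3,3],img=c["img"])
pickle.dump(d,open("w7.pkl","wb"))
p=np.load("case.npy")
print("bar ends",proj(d,case(p,[[-.013,-.125,.104],[.077,-.125,.104]])))
delta(o,case(p,[.032,-.125,.2])[0],Rdown(p[2]-np.pi/2))
E
```

```text
time: 16.38
position: [0.6322, -0.0503, 0.3169]
tool_rot: [-0.093, 0.703, -0.7, 0.085]
ft_force: [1.2, -0.8, -0.2]
grip_width: 0.0521
[ 0.63218497 -0.05028075  0.31688205] [-0.26  0.47  1.29  0.    1.39  1.06]
bar ends [[334.34450728 218.02999512]
 [336.60086413 146.46545346]]
turn deg [0.36 0.88 0.55] | shift mm in new axes [  1.1 116.9  21.4] | in current axes [  0.3 116.8  22.2]
```

View pics/w7.png

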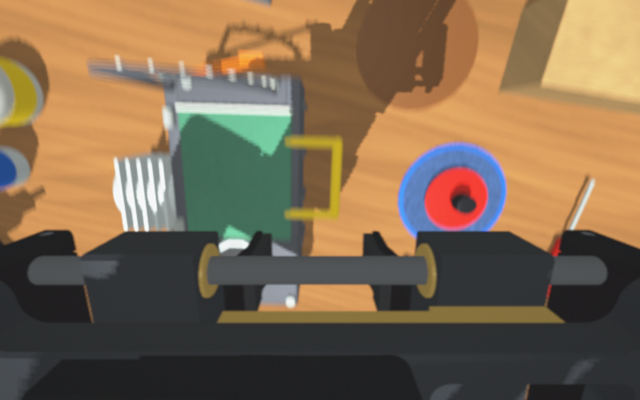

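```bash
python3 -m crank '[[[0,0,0,-0.002,0.03,0.011,60],[0,0,0,-0.002,0.03,0.01,60],[0,0,0,0,0.03,0,60],[0,0,0,0,0.02,0,60],[0,0,0,0,0,0,60]]]'
python3 - <<'E'
from h import *
from rig import robot
import pickle
o=robot.get_obs(); print(o["position"],o["q"].round(2),o["joint_velocities"].round(2))
c=robot.camera("wrist"); cv2.imwrite("pics/w8.png",c["img"][:,:,::-1])
W=np.eye(4); W[:3,:3]=Ro.from_quat(o["tool_rot"]).as_matrix(); W[:3,3]=o["position"]
M=np.linalg.inv(W@c["T_tool_cam"]); d=dict(K=c["K"],R=M[:3,:3],t=M[:3,3],img=c["img"])
p=np.load("case.npy")
print("bar ends",proj(d,case(p,[[-.013,-.125,.104],[.077,-.125,.104]])))
delta(o,case(p,[.032,-.125,.113])[0],Rdown(p[2]-np.pi/2))
E
```

```text
time: 17.05
position: [0.6372, -0.0685, 0.2038]
tool_rot: [-0.094, 0.705, -0.698, 0.084]
ft_force: [0.5, 0.7, 0.1]
grip_width: 0.0521
[ 0.63715666 -0.06850538  0.20382687] [-0.28  0.58  1.41  0.    1.17  1.03] [-0.   -0.03 -0.03  0.01  0.01 -0.01]
bar ends [[320.15468714 255.81334984]
 [322.11836689 156.92439989]]
turn deg [0.63 0.92 0.72] | shift mm in new axes [ 1.6 90.8  2.6] | in current axes [ 0.5 90.8  3.5]
```

View pics/w8.png

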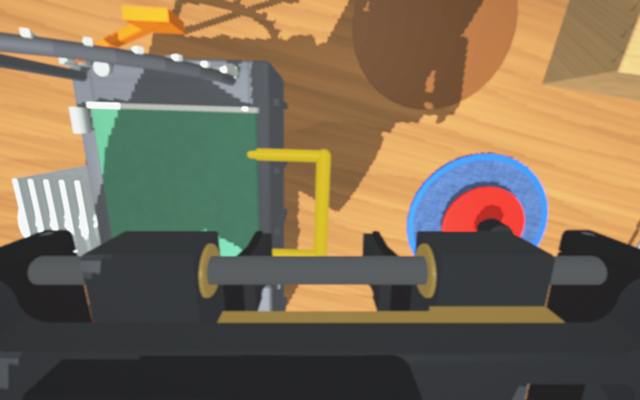

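```bash
python3 -m crank '[[[0.6,0.9,0.7,0.001,0,0.003,45],[0,0,0,0,0.02,0,45],[0,0,0,0,0.03,0,45],[0,0,0,0,0.035,0,45],[0,0,0,0,0.025,0,45]]]'
python3 - <<'E'
from h import *
from rig import robot
o=robot.get_obs(); print(o["position"],o["grip_width"],o["ft_force"])
c=robot.camera("wrist"); cv2.imwrite("pics/w9.png",c["img"][:,:,::-1])
p=np.load("case.npy")
delta(o,case(p,[.032,-.125,.093])[0],Rdown(p[2]-np.pi/2))
E
```

```text
time: 17.73
position: [0.6376, -0.072, 0.0953]
tool_rot: [-0.082, 0.702, -0.702, 0.085]
ft_force: [0.2, -0.5, 0.0]
grip_width: 0.0393
[ 0.63762294 -0.07195716  0.09527914] 0.03927010778763422 [ 0.1669422  -0.50340559  0.02925527]
turn deg [-0.02 -0.02 -0.25] | shift mm in new axes [ 1.3  2.3 -0.9] | in current axes [ 1.3  2.3 -0.9]
```

View pics/w9.png

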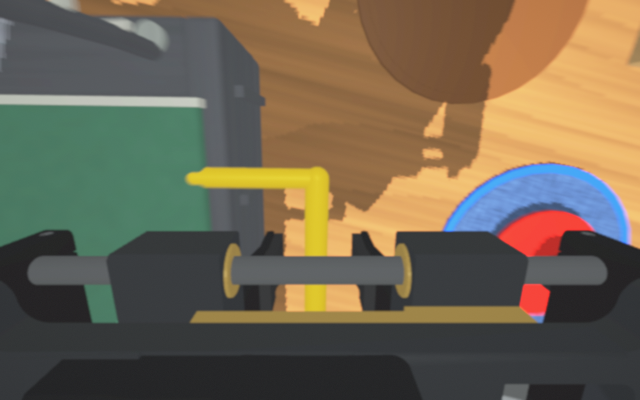

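The bar (col 317) lies midway between the fingers, so I'll close on it.

```bash
python3 -m crank '[[[0,0,0,0,0.002,0,0],[0,0,0,0,0,0,0],[0,0,0,0,0,0,0],[0,0,0,0,0,0,0],[0,0,0,0,0,0,0]]]' 20
python3 - <<'E'
from h import *
from rig import robot
o=robot.get_obs(); print(o["position"],o["grip_width"],o["ft_force"])
p=np.load("case.npy")
g=0.0
# arc rows with tool vertical: up=-y tool, tool z = -case y
th=np.linspace(0,.715,16)
Y=-.195*np.cos(th); Z=.195*np.sin(th)
for i in range(1,16): print(i,"dy %.4f dz %.4f"%(-(Z[i]-Z[i-1]),-(Y[i]-Y[i-1])), round(th[i],3))
E
```

```text
time: 18.4
position: [0.6377, -0.0711, 0.0944]
tool_rot: [-0.082, 0.703, -0.702, 0.085]
ft_force: [-0.3, 2.8, 6.0]
grip_width: 0.0114
[ 0.63769955 -0.07114354  0.09442006] 0.011367369414606482 [-0.27864062  2.79016963  6.01711076]
1 dy -0.0093 dz -0.0002 0.048
2 dy -0.0093 dz -0.0007 0.095
3 dy -0.0092 dz -0.0011 0.143
4 dy -0.0092 dz -0.0015 0.191
5 dy -0.0091 dz -0.0020 0.238
6 dy -0.0090 dz -0.0024 0.286
7 dy -0.0089 dz -0.0028 0.334
8 dy -0.0087 dz -0.0033 0.381
9 dy -0.0085 dz -0.0037 0.429
10 dy -0.0084 dz -0.0041 0.477
11 dy -0.0082 dz -0.0045 0.524
12 dy -0.0079 dz -0.0048 0.572
13 dy -0.0077 dz -0.0052 0.62
14 dy -0.0074 dz -0.0056 0.667
15 dy -0.0072 dz -0.0059 0.715
```

```bash
python3 -m crank '[[[0,0,0,0,-0.009,0,0],[0,0,0,0,-0.009,-0.001,0],[0,0,0,0,-0.009,-0.001,0],[0,0,0,0,-0.009,-0.0015,0],[0,0,0,0,-0.009,-0.002,0]]]'
python3 -m crank '[[[0,0,0,0,-0.009,-0.0024,0],[0,0,0,0,-0.009,-0.0028,0],[0,0,0,0,-0.009,-0.0033,0],[0,0,0,0,-0.0085,-0.0037,0],[0,0,0,0,-0.0085,-0.004,0]]]'
python3 - <<'E'
from h import *
from rig import robot
o=robot.get_obs(); p=np.load("case.npy")
R=Rdown(p[2]-np.pi/2); g=o["position"]+[0,0,.011]; d=g-case(p,[0,.07,.104])[0]
y=d@np.r_[-np.sin(p[2]),np.cos(p[2]),0]; print(y,d[2],np.hypot(y,d[2]),np.arctan2(d[2],-y),o["ft_force"],o["grip_width"])
E
```

```text
time: 19.02
position: [0.6365, -0.0664, 0.139]
tool_rot: [-0.082, 0.702, -0.702, 0.085]
ft_force: [4.2, 3.2, -2.2]
grip_width: 0.0111
time: 19.65
position: [0.6331, -0.0515, 0.1833]
tool_rot: [0.082, -0.702, 0.702, -0.086]
ft_force: [5.3, 0.9, -1.9]
grip_width: 0.0115
-0.1749243905367655 0.09032132657602428 0.19686666665312258 0.47663790721534827 [ 5.25759141  0.89918949 -1.89264175] 0.011513913976645095
```

```bash
python3 -m crank '[[[0,0,0,0,-0.008,-0.0045,0],[0,0,0,0,-0.008,-0.0048,0],[0,0,0,0,-0.0077,-0.0052,0],[0,0,0,0,-0.0074,-0.0056,0],[0,0,0,0,-0.0072,-0.006,0]]]'
python3 -m crank '[[[0,0,0,0,0,0,0],[0,0,0,0,0,0,0],[0,0,0,0,0,0,0],[0,0,0,0,0,0,0],[0,0,0,0,0,0,0]]]'
python3 - <<'E'
from h import *
from rig import robot
import pickle
o=robot.get_obs(); p=np.load("case.npy")
g=o["position"]+[0,0,.011]; d=g-case(p,[0,.07,.104])[0]
y=d@np.r_[-np.sin(p[2]),np.cos(p[2]),0]; print(y,d[2],np.hypot(y,d[2]),np.arctan2(d[2],-y),o["ft_force"],o["grip_width"])
for n,k,(r0,r1,c0,c1) in(("wrist",1,(0,400,0,640)),("top",9,(155,215,270,355)),("scene",7,(140,220,290,400))):
    o=robot.get_obs();c=robot.camera(n)
    if n=="wrist":
        W=np.eye(4); W[:3,:3]=Ro.from_quat(o["tool_rot"]).as_matrix(); W[:3,3]=o["position"]; M=np.linalg.inv(W@c["T_tool_cam"]); c=dict(c,R=M[:3,:3],t=M[:3,3])
    pickle.dump({a:c[a] for a in("img","K","R","t")},open(f"e_{n}.pkl","wb"))
    cv2.imwrite(f"pics/e_{n}.png",cv2.resize(c["img"][r0:r1,c0:c1,::-1],None,fx=k,fy=k,interpolation=cv2.INTER_CUBIC))
E
```

```text
time: 20.27
position: [0.6277, -0.0275, 0.2225]
tool_rot: [0.081, -0.701, 0.703, -0.087]
ft_force: [5.0, -2.0, 0.3]
grip_width: 0.0111
time: 20.9
position: [0.6277, -0.0278, 0.2221]
tool_rot: [0.081, -0.701, 0.703, -0.087]
ft_force: [6.3, -2.8, 0.9]
grip_width: 0.0111
-0.15069636957788574 0.12911834770345076 0.198446324021444 0.7084350901922242 [ 6.30646067 -2.77936296  0.86894347] 0.011139995577391242
```

View pics/e_wrist.png

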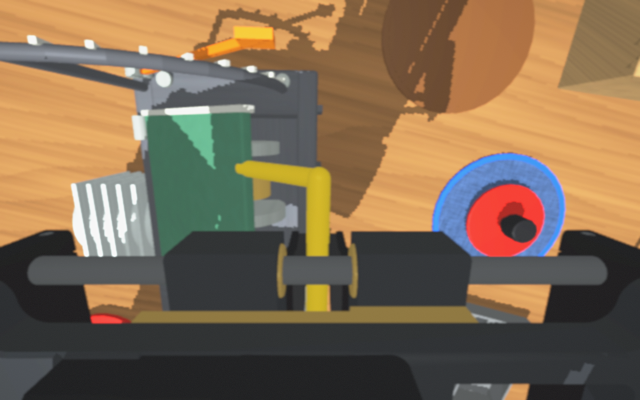

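View pics/e_top.png

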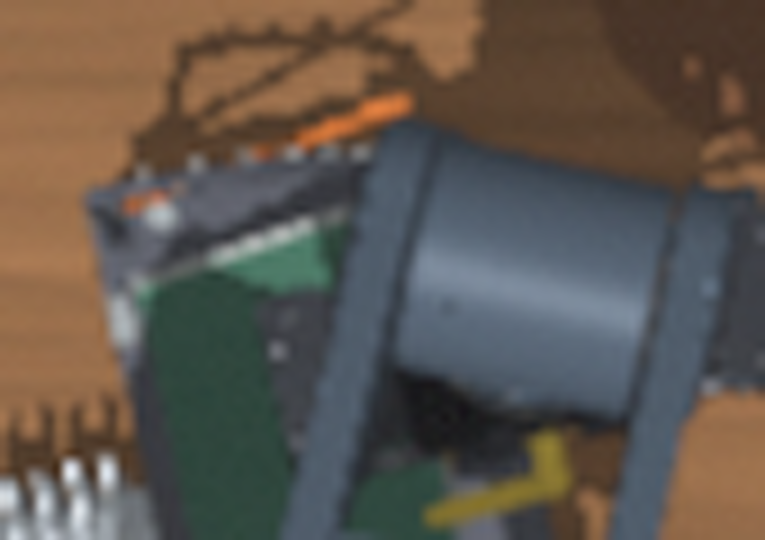

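View pics/e_scene.png

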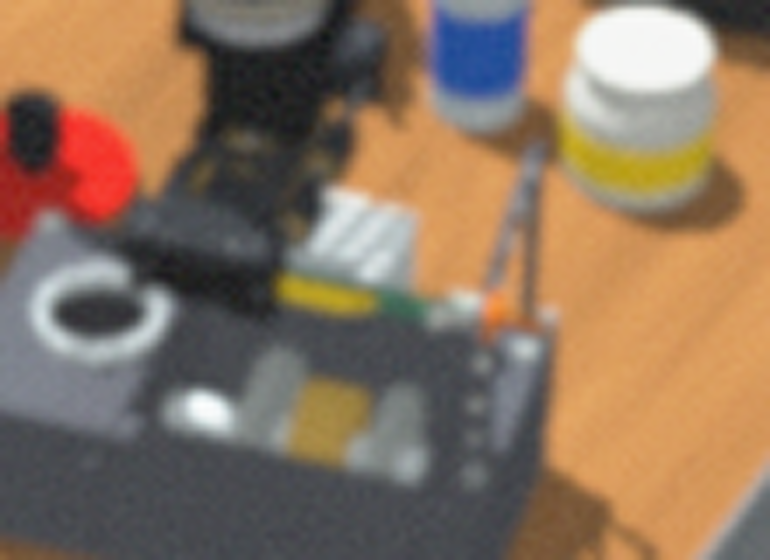

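Run:
```python
from h import *
import pickle
p=np.load("case.npy")
for n,k,(r0,r1,c0,c1) in(("scene",14,(165,205,325,380)),("wrist",4,(10,140,60,260))):
    d=pickle.load(open(f"e_{n}.pkl","rb"))
    a=cv2.resize(d["img"][r0:r1,c0:c1,::-1],None,fx=k,fy=k,interpolation=cv2.INTER_CUBIC)
    def line(P,col):
        u=((proj(d,case(p,P))-[c0,r0]+.5)*k).astype(np.int32); cv2.polylines(a,[u],False,col,1)
    for g,col in((.6,(255,255,0)),(.7,(0,255,0)),(.8,(255,0,255)),(.9,(0,0,255))):
        line([[.145,.07,.104],[.145,.07-.165*np.cos(g),.104+.165*np.sin(g)]],col)
        L=[.008,.14]; n_=np.array([0,np.sin(g),np.cos(g)])*.004
        e=[np.array([.112,.07-l*np.cos(g),.104+l*np.sin(g)])+n_ for l in L]
        line(e,col)
    cv2.imwrite(f"pics/f_{n}.png",a)
```

```text
(no output)
```

View pics/f_scene.png

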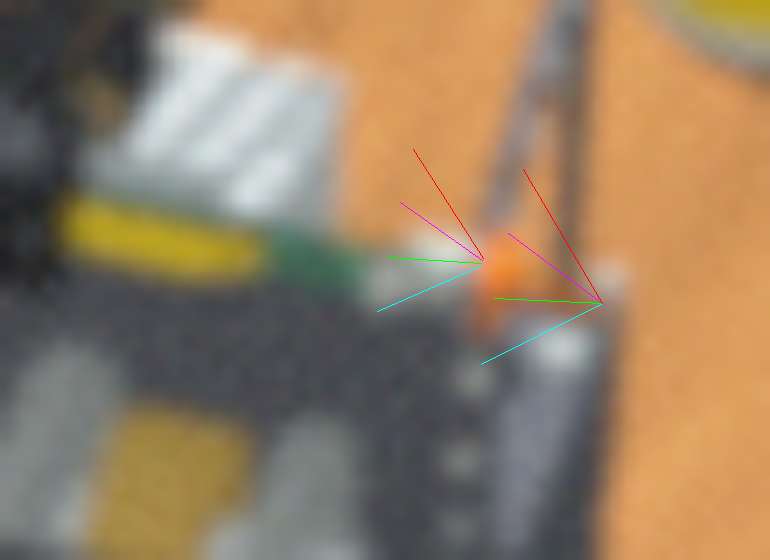

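View pics/f_wrist.png

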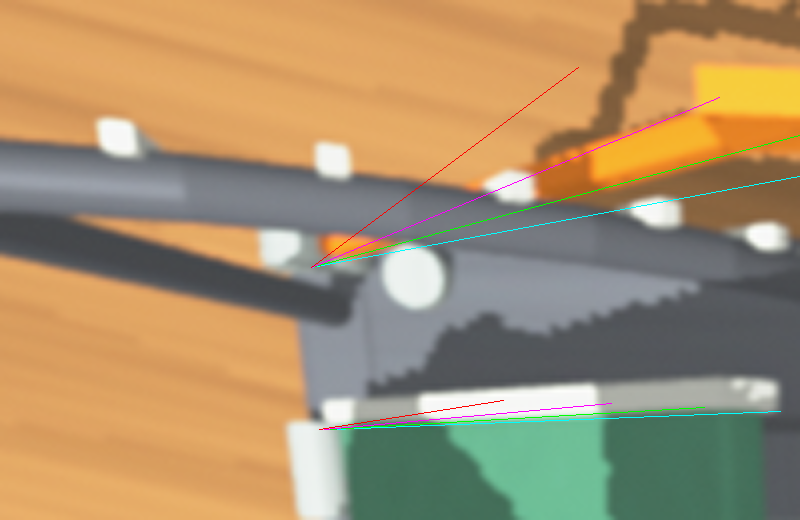

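All estimates agree within about 0.03 rad: the pointer is about 0.72 (slope in two wrist views and the scene view) and the flap about 0.70 (bar kinematics, flap edge). I'll make one small nudge, let it settle, and run the last checks.

```bash
python3 -m crank '[[[0,0,0,0,-0.001,-0.001,0],[0,0,0,0,-0.001,-0.001,0],[0,0,0,0,0,0,0],[0,0,0,0,0,0,0],[0,0,0,0,0,0,0]]]' 25
python3 -m crank '[[[0,0,0,0,0,0,0],[0,0,0,0,0,0,0],[0,0,0,0,0,0,0],[0,0,0,0,0,0,0],[0,0,0,0,0,0,0]]]'
python3 - <<'E'
from h import *
from rig import robot
o=robot.get_obs(); p=np.load("case.npy")
g=o["position"]+[0,0,.011]; d=g-case(p,[0,.07,.104])[0]
y=d@np.r_[-np.sin(p[2]),np.cos(p[2]),0]; print(np.hypot(y,d[2]),np.arctan2(d[2],-y),o["ft_force"],o["grip_width"],o["joint_velocities"].round(3))
print("case x of tool",d@np.r_[np.cos(p[2]),np.sin(p[2]),0])
c=robot.camera("scene"); cv2.imwrite("pics/end.png",cv2.resize(c["img"][100:320,180:440,::-1],None,fx=2.7,fy=2.7,interpolation=cv2.INTER_CUBIC))
E
```

```text
time: 21.68
position: [0.6274, -0.0261, 0.2241]
tool_rot: [0.081, -0.701, 0.704, -0.087]
ft_force: [6.5, -3.1, 0.0]
grip_width: 0.011
time: 22.3
position: [0.6274, -0.0262, 0.2242]
tool_rot: [0.081, -0.701, 0.704, -0.087]
ft_force: [5.4, -2.8, 1.2]
grip_width: 0.0112
0.19851625471450923 0.7217447365017937 [ 5.35201521 -2.78672968  1.2428319 ] 0.011230306789145902 [ 0.    -0.001  0.     0.     0.    -0.001]
case x of tool 0.0340737939796062
```

View pics/end.png

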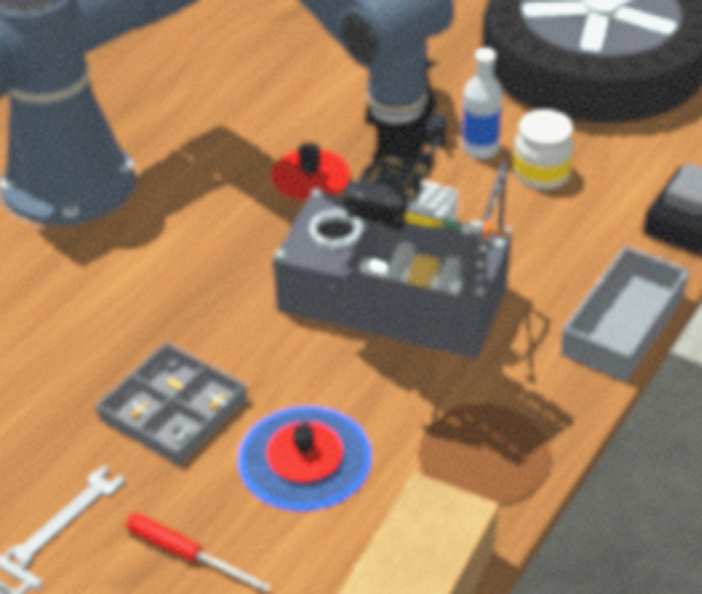

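The lid stands upright on the blue mat at crop (305,455), the flap is held open, and the bystanders are where they were. Handing in.

```bash
python3 -c "
from rig import robot
print(robot.hand_in())"
```

```text
the job is handed in; nothing more can be done
None
```

I moved the small red lid from the neck to the middle of the blue mat and let go of it. Then I took the flap by its yellow bar and swung it up to the pointer, and I handed in at about 22 s while still holding it.

Last checks before handing in:
- **Lid:** it stood upright on the mat and released in the final picture.
- **Flap angle:** about 0.72 rad from the bar's position, against a pointer reading of about 0.72 rad from its slope in two wrist views and the scene view.
- **Hold:** the joints were still, the grip command was 25 N, and the fingers sat at 11 mm on the bar.
- **Bystanders and pointer:** they looked undisturbed in the final pictures; I did not measure their displacement.

Not everything agreed exactly. The top view alone read the pointer nearer 0.63–0.70. My case fit was 2–3 mm off in one wrist view. The grasp radius came out at 198 mm against the given 195. I put the total angle error at about 0.03 rad or less if the top-view reading is set aside; the tolerance is 0.1.

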